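Find the empty cell by touch and put the honing stone away

TASK

Put the honing stone that leans in the stand away in the storage box. Only one cell of the box is empty and you cannot see which, so before touching the stone press gently on the sprung caps with the fingers until you find the one that gives way by a centimetre or more; then take the stone from the stand and, keeping hold of it, lower it upright into that cell until it stands on the bottom, and let go. Leave the other things on the bench alone.

Things in the scene. Friction and masses are not known exactly. Their poses are not given: they have to be found in the camera images.
- box: The storage box: a fixed aluminium box 90 (x) x 132 (y) x 80 mm high, level, turned about the vertical; origin at the centre of its underside. 2 x 3 square cells, each 36 mm wide inside, 6 mm walls, cell centres at x = -21, +21 and y = -42, 0, +42 mm of its axes. A grey sprung dust cap (33 mm square, 16 mm thick) closes each cell and stands 12 mm proud of the rim (cap top 92 mm above the table)
- box_top (a point): Centre of the box's rim, 80 mm up. How the caps act: in five cells a short rubber-topped stone is stored under it: the cap sinks 2 mm freely, 4 mm more against rising force (10 N), then stands firm; in the one empty cell (any of the six, unseen) the cap gives way under about 0.5 N and sinks 68 mm to the bottom with about 1 N. A cap springs back when let go
- cell_floor (a point): Centre of the box's inner floor, 8 mm above the table. The stone lowered on to the empty cell's cap pushes it down ahead to the floor and ends standing on it: foot 24 mm, centre 84 mm, top 144 mm above the table. Its weight keeps the cap down
- stand: A fixed stand, base 130 x 100 x 12 mm, origin at the centre below, with a dark steel socket leaning 0.5 rad (29 deg) from vertical, its mouth towards the stand's own -x (which points roughly to the robot's left). The socket is 32 mm square inside, 42 mm outside, 55 mm deep on three sides and 75 mm on the lower (-x) side, and holds the foot of the stone loosely. The top of the stone is free over the last 45 mm, over 65 mm on its +y and -y sides
- stone_mid (a point): The honing stone: a loose plain grey square bar 26 x 26 x 120 mm, about 0.2 kg. This point is its centre; its own z axis runs along its length (up and out of the socket), its top end 60 mm from here. It leans in the stand's socket at the start, its x and y axes square to the sides
- cap_a (a joint): How far (m) the cap of the cell centred at x = -21, y = -42 mm of the box's axes is pressed down: 0 up, 0.068 at the bottom
- cap_b (a joint): How far (m) the cap of the cell centred at x = -21, y = +0 mm of the box's axes is pressed down: 0 up, 0.068 at the bottom
- cap_c (a joint): How far (m) the cap of the cell centred at x = -21, y = +42 mm of the box's axes is pressed down: 0 up, 0.068 at the bottom
- cap_d (a joint): How far (m) the cap of the cell centred at x = +21, y = -42 mm of the box's axes is pressed down: 0 up, 0.068 at the bottom
- cap_e (a joint): How far (m) the cap of the cell centred at x = +21, y = +0 mm of the box's axes is pressed down: 0 up, 0.068 at the bottom
- cap_f (a joint): How far (m) the cap of the cell centred at x = +21, y = +42 mm of the box's axes is pressed down: 0 up, 0.068 at the bottom
- wrench: Bystander, leave alone: a loose steel spanner, 150 mm, lying between box and stand; origin under its middle
- bottle: Bystander, leave alone: a loose amber bottle 200 mm tall, 68 mm wide, at the back
- mug: Bystander, leave alone: a loose white mug 95 mm tall at the back
- tape: Bystander, leave alone: a loose paper tape roll, 100 mm wide, 45 mm high, at the back
- jar: Bystander, leave alone: a loose black jar, 72 mm wide, 85 mm high, at the back
- driver: Bystander, leave alone: a loose screwdriver, 200 mm, lying at the left
- hammer: Bystander, leave alone: a loose hammer, 260 mm, lying at the right

How it is judged:
By the outcome, as a careful person would: the job done as asked, in the order asked, and still so for the second after the job is handed in, with the robot touching nothing.
It also fails if it takes over 64 s, if anything falls off the work surface, if the arm or the gripper's body presses on something with over 40 N, if the wrist force passes 120 N, or if a joint passes its speed limit or range.

ROBOT

A 6-joint arm with a two-finger parallel gripper is mounted at the origin on the work surface. World frame = base frame: x ahead of the robot, y to its left, z up, the work surface at z = 0. Lengths are in m, angles in rad, forces in N, time in s.
With the tool pointing down it reaches from about 0.35 to 0.975 m from the base axis. Payload 4.9 kg.
Tool frame: the origin (TCP) lies at the very end of the fingers, on their centre line; the grasp point (between the pads) lies 19 mm behind it (grasp_offset is the distance from the TCP to the grasp point, in m); x points along the fingers, y is the direction in which the jaws open and shut, and the axes are right-handed (so a half turn about x gives the same grasp; the last joint's range is limited). The gripper opens to 85 mm and grips with 20 to 120 N. Pads are 22 mm wide; open, the fingers measure 114 mm over their backs; the gripper's body (76 mm by 85 mm) begins 54 mm behind the grasp point. The pads swing forward as they close: fully open they stand 13 mm farther back than shut.
Start: joints at [1.122, 0.053, 1.613, -0, 1.476, -0.119], TCP at [0.202, 0.591, 0.231] pointing down, gripper open.
Joint ranges: [-3.01, 3.01], [-1.01, 2.22], [0.06, 2.58], [-1.02, 4.17], [0.09, 2.62], [-3.14, 3.14]. Speed limits (rad/s): [2.57, 2.57, 3.14, 3.14, 3.14, 3.14].

INTERFACE

Orientations are given as a rotation vector (axis times angle).
In Python, from station import get_obs, get_image, camera_model, finish_job, grasp_offset gives the robot as it stands.
- The arm moves only by the shell command python3 -m crank 'ROWS' [OPENING] [FORCE]. ROWS is JSON, a list that holds one entry, the list of rows, each a list of 4 numbers: the shift along the world's x, y, z in m, then the turn about the world's z in degrees. In form: [[[dx, dy, dz, turn], ...]]. A call has 1 to 5 rows; each row is the pose to reach, as a shift and turn from the pose commanded when the call began; what a row does not reach only later rows make up. A row lasts 1/12 s, in which the tool goes at most 41.7 mm and 7.16 degrees, less where a joint would pass 70% of its speed; a pose out of reach is approached as far as the arm can. A call with a gripper value outside its range is refused whole. OPENING is the opening, from 0 (shut) to 1 (fully open), set as the call begins (- or left out, the last holds). The fingers move at their own pace and stop on an object; FORCE is the grip in N (left out, the last holds). Time passes only in rows, so rows that repeat a pose let the fingers close. It gives the time, the measured TCP pose, the force and the opening at its end, in the units of the state.
- get_obs(): the state, without advancing time (a new reading comes with each control period).
- get_image(name): name is "scene" or "top" or "wrist"; returns (picture, depth): 400x640x3 uint8, red, green, blue; 400x640 float32, m along the optical axis (not along the pixel's ray), 0 where there is no reading.
- camera_model(name): a dict with "fx", "fy", "cx", "cy" (pixels), "k1" (the pictures are not rectified: a ray, as slopes to the right and down, at radius r is drawn at 1 + k1 r^2 times it, then the intrinsics apply), "xyz" and "attitude" of the camera in the world. Camera axes: x right, y down, z forward; pixel columns grow to the right and rows downward; lengths in m; the calibration is good to about 2 mm. A picture is of the moment at which its call begins: read the wrist's pose just before it. camera_model takes no time and is no camera call; for the wrist camera it gives the pose at the moment of the call.
- finish_job(): hands the job in, once; it reports no verdict.
The state is a dict: "t": time; "q": joint angles; "dq": joint speeds; "effort": joint torques, N m; "tool_pos": TCP position; "tool_rot": TCP orientation; "contact_force": force on the tool from outside, world axes, zero at the start; "wrist_torque": the same for the moment, N m; "opening": finger opening in m.
Only numpy, scipy, OpenCV 4.12 (cv2) and the standard library are available. Lean on these libraries where they do the work, as an engineer would, in place of code of your own. Each camera call takes 0.05 s, during which the arm holds its last target.

## Working session

There is one attempt and no reset: what is moved stays moved. The work goes in short steps, Python scripts to look and compute and a shell command to move; the robot and the scene stay as the last step left them, time stands still between calls to the robot, and variables do not carry over. Pictures are saved under pics/ and viewed, and the job is handed in when it is done.

```bash
ls; mkdir -p pics; python3 - <<'E'
from station import *
import cv2
print(get_obs()); print(grasp_offset)
for n in ("scene","top","wrist"):
    m=camera_model(n);print(n,m)
    p,d=get_image(n)
    import numpy as np
    np.savez(f"pics/{n}0.npz",p=p,d=d)
    cv2.imwrite(f"pics/{n}0.png",p[:,:,::-1])
E
```

```text
pics
{'t': 0.0, 'q': array([ 1.12202749e+00,  5.33571096e-02,  1.61428344e+00,  3.87302082e-05,
        1.47600400e+00, -1.19036452e-01]), 'dq': array([-6.67346728e-04, -1.13687144e-04, -1.74321548e-03, -1.52087451e-04,
        8.54511998e-06, -8.01459930e-05]), 'effort': array([-1.66911414e-03, -3.93698430e+01, -3.70160973e+01, -3.61849980e-04,
        7.31302847e-03,  1.29316536e-06]), 'tool_pos': array([0.20210936, 0.59076584, 0.23006918]), 'tool_rot': array([ 0.25723921,  1.55587563, -0.26032804]), 'contact_force': array([-0.57900161,  0.55718148,  0.36704464]), 'wrist_torque': array([-0.00681622,  0.03533188,  0.02628651]), 'opening': 0.08528049481221851}
0.0187
scene {'fx': 424.74645785070226, 'fy': 424.74645785070226, 'cx': 323.8165608290804, 'cy': 198.6709853230779, 'k1': 0.001248550465629709, 'xyz': array([ 1.25098627, -0.77406694,  0.73960335]), 'attitude': array([-2.04718956, -0.75569208,  0.40732109])}
top {'fx': 479.2499266353731, 'fy': 479.2499266353731, 'cx': 320.7510285160816, 'cy': 203.41901112212818, 'k1': 0.04144559784715923, 'xyz': array([ 0.42669036, -0.01473555,  1.21156948]), 'attitude': array([-2.1270302 ,  2.16939463, -0.12810964])}
wrist {'fx': 291.58129198583964, 'fy': 291.58129198583964, 'cx': 322.4390222744065, 'cy': 203.91569672269958, 'k1': -0.04914454228254456, 'xyz': array([0.13798982, 0.61333843, 0.37174846]), 'attitude': array([2.36874836, 1.69201202, 0.22941734])}
```

View pics/scene0.png

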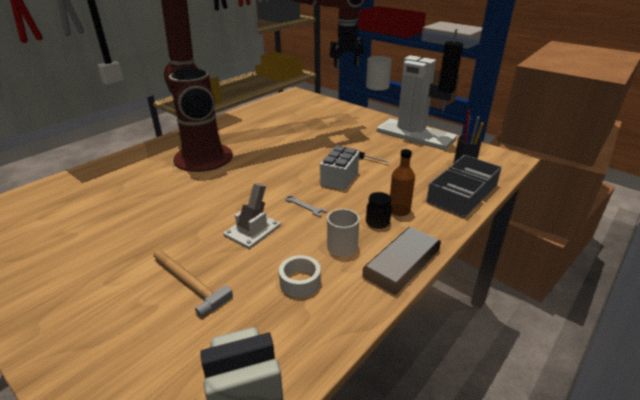

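View pics/top0.png

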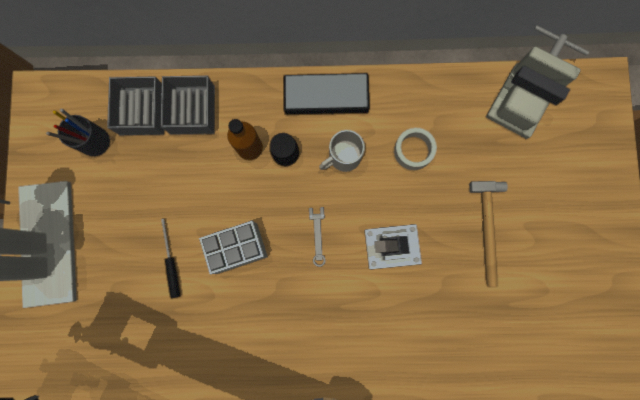

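View pics/wrist0.png

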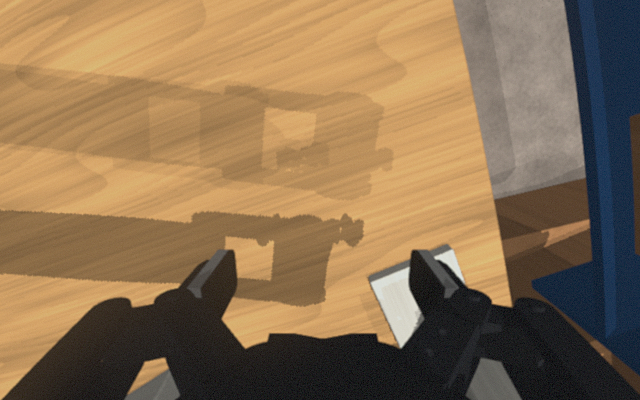

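The top view shows the box at about (233,247) px, the stand at (393,247) and the spanner between them at (318,235). The scene view agrees. Next I'll enlarge both.

```bash
cat > h.py <<'E'
import numpy as np, cv2
from scipy.spatial.transform import Rotation as R
from station import *
def ray(m,u,v):
    K=np.array([[m['fx'],0,m['cx']],[0,m['fy'],m['cy']],[0,0,1]])
    p=cv2.undistortPoints(np.array([[[u,v]]],float),K,np.array([m['k1'],0,0,0,0]))[0,0]
    return np.array([p[0],p[1],1.])
def w_depth(m,u,v,d):
    return R.from_rotvec(m['attitude']).apply(ray(m,u,v)*d)+m['xyz']
def w_plane(m,u,v,z):
    r=R.from_rotvec(m['attitude']).apply(ray(m,u,v)); return m['xyz']+r*(z-m['xyz'][2])/r[2]
def proj(m,P):
    c=R.from_rotvec(m['attitude']).inv().apply(np.atleast_2d(P)-m['xyz'])
    K=np.array([[m['fx'],0,m['cx']],[0,m['fy'],m['cy']],[0,0,1]])
    return cv2.projectPoints(c,np.zeros(3),np.zeros(3),K,np.array([m['k1'],0,0,0,0]))[0][:,0]
def crop(p,u0,v0,u1,v1,s,name):
    c=cv2.resize(p[v0:v1,u0:u1],None,fx=s,fy=s,interpolation=cv2.INTER_CUBIC)
    for u in range((u0+9)//10*10,u1,10):
        cv2.line(c,((u-u0)*s,0),((u-u0)*s,6),(255,0,0),1)
        if u%20==0: cv2.putText(c,str(u),((u-u0)*s,16),0,.4,(255,0,0),1)
    for v in range((v0+9)//10*10,v1,10):
        cv2.line(c,(0,(v-v0)*s),(6,(v-v0)*s),(255,0,0),1)
        if v%20==0: cv2.putText(c,str(v),(8,(v-v0)*s),0,.4,(255,0,0),1)
    cv2.imwrite(name,c[:,:,::-1])
E
python3 - <<'E'
from h import *
z=np.load('pics/top0.npz');p=z['p']
crop(p,190,210,280,285,8,'pics/tbox.png')
crop(p,355,215,435,280,9,'pics/tstand.png')
m=camera_model('top')
for n,u,v in(("box",233,247),("stand corner",368,268),("table",300,300)):
    print(n,w_depth(m,u,v,z['d'][v,u]))
E
```

```text
box [0.47620454 0.20475776 0.08476424]
stand corner [ 0.42097766 -0.117036    0.00052527]
table [ 3.45583194e-01  5.39844586e-02 -3.01356064e-05]
```

View pics/tbox.png

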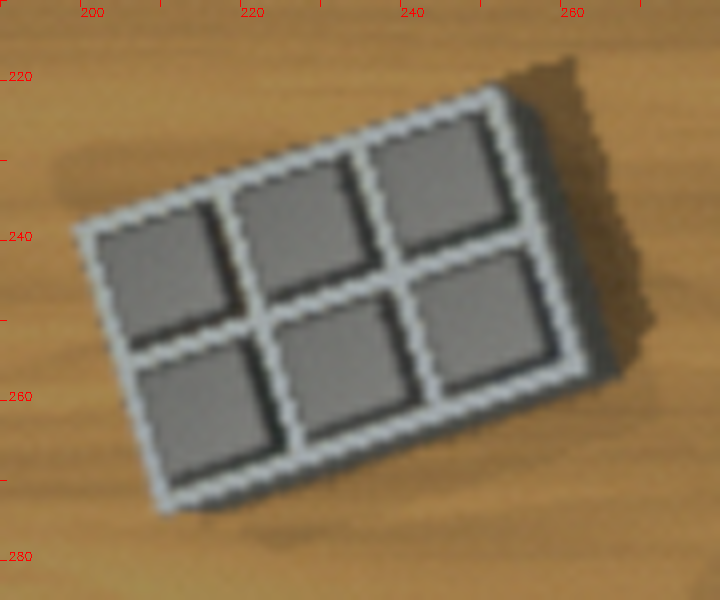

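View pics/tstand.png

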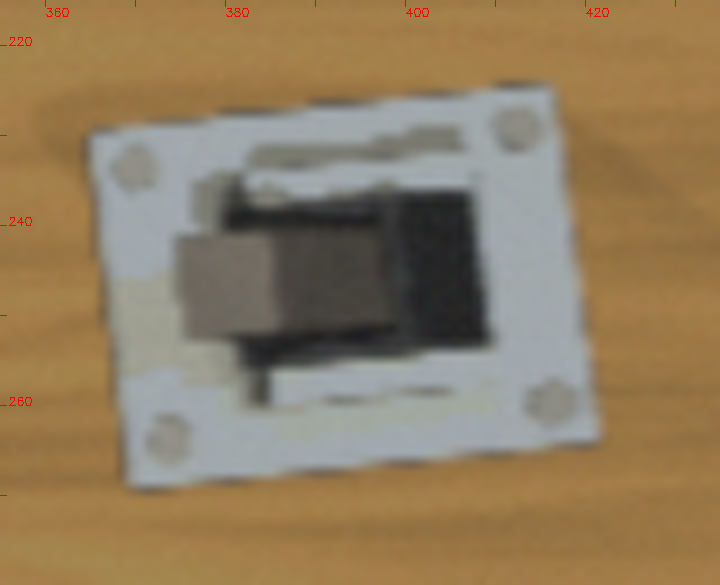

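```bash
python3 - <<'E'
from h import *
z=np.load('pics/top0.npz');d=z['d']
m=camera_model('top')
def f(u0,v0,s,pts): return [(u0+(x+.5)/s-.5,v0+(y+.5)/s-.5) for x,y in pts]
def rep(n,pts,zz):
    W=np.array([w_plane(m,u,v,zz) for u,v in pts])
    c=W.mean(0); e=np.roll(W,-1,0)-W
    print(n,'c',c.round(4),'len',np.linalg.norm(e,axis=1).round(4),'ang',np.degrees(np.arctan2(e[:,1],e[:,0])).round(1))
    return W
rep('box',f(190,210,8,[(75,230),(497,87),(588,372),(163,512)]),.08)
rep('stand',f(355,215,9,[(90,133),(553,88),(600,440),(128,488)]),.012)
tp=f(355,215,9,[(176,238),(273,232),(283,333),(187,338)])
c=np.mean(tp,0);print(c)
pat=d[238:255,372:390]
for v in range(240,254,2): print(v,[round(float(w_depth(m,u,v,d[v,u])[2]),3) for u in range(372,402,2)])
E
```

```text
box c [0.4766 0.2105 0.08  ] len [0.1306 0.0887 0.1299 0.0871] ang [ -72.3 -162.4  107.    18.1]
stand c [ 0.4732 -0.1788  0.012 ] len [0.1291 0.0974 0.1301 0.0981] ang [ -85.5 -175.1   94.8    4.3]
[380.08333333 246.25      ]
240 [0.016, 0.011, 0.017, 0.012, 0.087, 0.135, 0.14, 0.125, 0.113, 0.103, 0.093, 0.081, 0.067, 0.085, 0.082]
242 [0.014, 0.126, 0.131, 0.13, 0.135, 0.132, 0.137, 0.128, 0.12, 0.106, 0.097, 0.085, 0.07, 0.087, 0.079]
244 [0.012, 0.127, 0.129, 0.134, 0.131, 0.137, 0.145, 0.133, 0.117, 0.107, 0.098, 0.082, 0.075, 0.083, 0.08]
246 [0.015, 0.013, 0.128, 0.131, 0.128, 0.135, 0.14, 0.13, 0.12, 0.113, 0.101, 0.087, 0.072, 0.085, 0.082]
248 [0.014, 0.014, 0.127, 0.132, 0.134, 0.134, 0.136, 0.131, 0.123, 0.111, 0.1, 0.093, 0.077, 0.085, 0.087]
250 [0.012, 0.011, 0.126, 0.132, 0.134, 0.136, 0.137, 0.133, 0.125, 0.11, 0.101, 0.089, 0.078, 0.065, 0.088]
252 [0.01, 0.014, 0.126, 0.129, 0.123, 0.094, 0.078, 0.064, 0.054, 0.043, 0.029, 0.023, 0.083, 0.086, 0.087]
```

```bash
python3 - <<'E'
from h import *
z=np.load('pics/top0.npz')
m=camera_model('top')
o=get_obs(); M=R.from_rotvec(o['tool_rot']).as_matrix(); print(o['t'],'tool x',M[:,0].round(3),'y',M[:,1].round(3),np.degrees(np.arctan2(M[1,1],M[0,1])))
c=np.array([.4766,.2105]);a=np.radians(17.7)
X=np.array([np.cos(a),np.sin(a)]);Y=np.array([-X[1],X[0]])
for n,(x,y) in zip('abcdef',[(-21,-42),(-21,0),(-21,42),(21,-42),(21,0),(21,42)]): print(n,(c+x/1e3*X+y/1e3*Y).round(4))
def f(u0,v0,s,pts): return [(u0+(x+.5)/s-.5,v0+(y+.5)/s-.5) for x,y in pts]
tp=f(355,215,9,[(176,238),(273,232),(283,333),(187,338)])
# fit: unknown top centre; top face corners given lean .5, yaw
from scipy.optimize import least_squares
def cor(q):
    b=np.array([-np.sin(q[3]),np.cos(q[3]),0]) # lean dir (left)
    ax=np.sin(.5)*b+np.cos(.5)*np.array([0,0,1]); n=np.cos(.5)*b-np.sin(.5)*np.array([0,0,1]); y=np.array([b[1],-b[0],0])
    T=np.array(q[:3]); h=.013
    return np.array([T+h*n+h*y,T-h*n+h*y,T-h*n-h*y,T+h*n-h*y]),ax
def res(q):
    return np.r_[(proj(m,cor(q)[0])-tp).ravel(),(q[2]-.1325)*500]
s=least_squares(res,[.47,-.15,.132,.08]);print(s.x.round(4),np.degrees(s.x[3]),s.fun.round(2))
ax=cor(s.x)[1];print('axis',ax.round(3),'mid',(s.x[:3]-.06*ax).round(4))
E
```

```text
0.15 tool x [-0.001 -0.001 -1.   ] y [ 0.324  0.946 -0.002] 71.10446060245803
a [0.4694 0.1641]
b [0.4566 0.2041]
c [0.4438 0.2441]
d [0.5094 0.1769]
e [0.4966 0.2169]
f [0.4838 0.2569]
[ 0.4693 -0.1344  0.1325  0.0461] 2.6433304968577898 [ 0.11 -0.09  0.1  -0.38 -0.03  0.1  -0.18  0.37 -0.01]
axis [-0.022  0.479  0.878] mid [ 0.4707 -0.1631  0.0798]
```

```bash
python3 -m crank '[[[0.025,-0.031,0,-7],[0.05,-0.062,0,-14],[0.075,-0.093,0,-21],[0.1,-0.124,0,-28],[0.125,-0.155,0,-35]]]' 0 30; python3 -m crank '[[[0.025,-0.031,0,-7],[0.05,-0.062,0,-14],[0.075,-0.093,-0.005,-18.4],[0.1,-0.124,-0.005,-18.4],[0.11,-0.160,-0.005,-18.4]]]'
```

```text
t: 0.57
tool_pos: [0.3279, 0.4347, 0.2309]
tool_rot: [0.738, 1.442, -0.738]
contact_force: [0.6, 0.7, 0.4]
opening: 0.0254
t: 0.98
tool_pos: [0.4391, 0.2745, 0.2258]
tool_rot: [0.979, 1.339, -0.979]
contact_force: [0.8, -1.2, -0.3]
opening: -0.0001
```

```bash
python3 - <<'E'
from h import *
m=camera_model('wrist');p,d=get_image('wrist');np.savez('pics/w1.npz',p=p,d=d,xyz=m['xyz'],att=m['attitude'])
cv2.imwrite('pics/w1.png',p[:,:,::-1]);print(m['xyz'],m['attitude'],get_obs()['tool_pos'])
E
```

```text
[0.41856259 0.33967319 0.36732733] [2.83843002 0.43986191 0.06024512] [0.44011781 0.26926086 0.22574205]
```

View pics/w1.png

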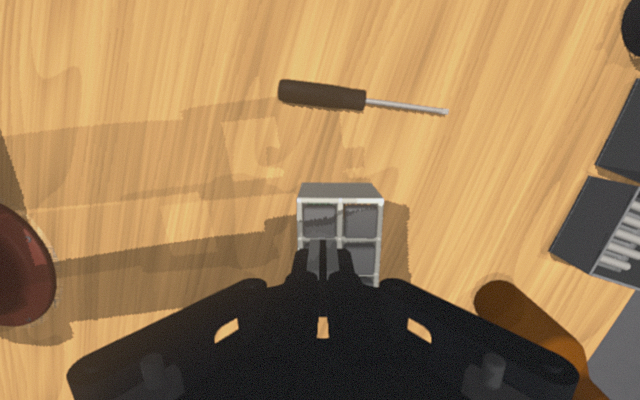

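The closed fingers are at (322,245) px in front of the box. The box's far rim corners are at about (297,200) and (383,199), which I'll use to check its position and yaw.

```bash
python3 - <<'E'
from h import *
z=np.load('pics/w1.npz');p=z['p']
crop(p,285,175,400,295,6,'pics/w1c.png')
E
```

```text
(no output)
```

View pics/w1c.png

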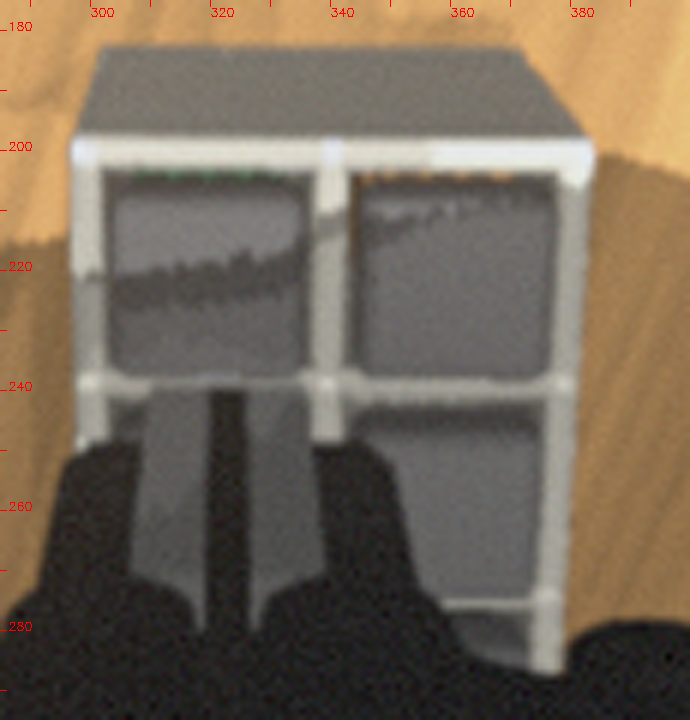

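```bash
python3 - <<'E'
from h import *
z=np.load('pics/w1.npz');m=camera_model('wrist');m['xyz']=z['xyz'];m['attitude']=z['att']
g=lambda x,y:(285+(x+.5)/6-.5,175+(y+.5)/6-.5)
L=w_plane(m,*g(72,138),.08);Rr=w_plane(m,*g(595,140),.08)
C=w_plane(m,*g(327,383),.08) # wall crossing at x=0,y=+21
print(L,Rr,C,np.linalg.norm(L-Rr),np.degrees(np.arctan2(*(Rr-L)[[1,0]])))
a=np.radians(17.7);X=np.array([np.cos(a),np.sin(a)]);Y=np.array([-X[1],X[0]])
print('c from L',L[:2]+.045*X-.066*Y,'R',Rr[:2]-.045*X-.066*Y,'C',C[:2]-.021*Y)
# tip
print(w_plane(m,*g(228,430),.2257))
E
```

```text
[0.41573057 0.26174444 0.08      ] [0.50047009 0.28829831 0.08      ] [0.47109766 0.23252051 0.08      ] 0.08880255927907538 17.398843763209207
c from L [0.47866652 0.21255027] R [0.4776665  0.21174117] C [0.47748235 0.21251461]
[0.43759099 0.28002997 0.2257    ]
```

```bash
python3 -m crank '[[[0.0075,-0.030,-0.035,0],[0.0075,-0.030,-0.07,0],[0.0075,-0.030,-0.105,0],[0.0075,-0.030,-0.12,0],[0.0075,-0.030,-0.125,0]]]'; python3 -m crank '[[[0,0,-0.004,0],[0,0,-0.008,0],[0,0,-0.012,0],[0,0,-0.012,0],[0,0,-0.012,0]]]'
```

```text
t: 1.45
tool_pos: [0.4419, 0.2449, 0.0967]
tool_rot: [0.974, 1.344, -0.985]
contact_force: [-0.1, -0.6, -0.4]
opening: -0.0001
t: 1.87
tool_pos: [0.4456, 0.2467, 0.0904]
tool_rot: [0.98, 1.339, -0.977]
contact_force: [-0.4, -0.6, -0.1]
opening: -0.0004
```

```bash
python3 -m crank '[[[0,0,-0.003,0],[0,0,-0.003,0],[0,0,-0.003,0]]]';python3 -m crank '[[[0,0,-0.002,0],[0,0,-0.002,0],[0,0,-0.002,0]]]'
```

```text
t: 2.12
tool_pos: [0.4459, 0.2469, 0.0879]
tool_rot: [0.98, 1.338, -0.977]
contact_force: [-0.5, 0.4, 4.7]
opening: -0.0002
t: 2.37
tool_pos: [0.446, 0.2469, 0.0866]
tool_rot: [0.98, 1.339, -0.977]
contact_force: [-2.7, -1.1, 8.2]
opening: 0.0001
```

```bash
python3 -m crank '[[[0,0,0.018,0],[0.020,0.0065,0.018,0],[0.040,0.013,0.018,0],[0.040,0.013,0.010,0],[0.040,0.013,0.003,0]]]'; python3 -m crank '[[[0,0,-0.002,0],[0,0,-0.002,0],[0,0,-0.002,0]]]'
```

```text
t: 2.78
tool_pos: [0.486, 0.2596, 0.0876]
tool_rot: [0.98, 1.338, -0.977]
contact_force: [3.7, 0.0, 6.2]
opening: -0.0002
t: 3.03
tool_pos: [0.4859, 0.2596, 0.0869]
tool_rot: [0.98, 1.337, -0.976]
contact_force: [1.2, -0.0, 7.7]
opening: -0.0003
```

```bash
python3 -m crank '[[[0,0,0.017,0],[0.0065,-0.020,0.017,0],[0.0127,-0.040,0.017,0],[0.0127,-0.040,0.010,0],[0.0127,-0.040,0.002,0]]]'; python3 -m crank '[[[0,0,-0.002,0],[0,0,-0.002,0],[0,0,-0.002,0]]]'
```

```text
t: 3.45
tool_pos: [0.497, 0.2187, 0.0865]
tool_rot: [0.98, 1.34, -0.98]
contact_force: [-0.4, -0.2, 0.7]
opening: 0.0004
t: 3.7
tool_pos: [0.4965, 0.2197, 0.0843]
tool_rot: [0.977, 1.342, -0.979]
contact_force: [-0.3, -0.9, 0.1]
opening: -0.0001
```

Cell e gives almost no resistance at 8 mm, so I'll press deeper to confirm.

```bash
python3 -m crank '[[[0,0,-0.005,0],[0,0,-0.010,0],[0,0,-0.014,0],[0,0,-0.014,0],[0,0,-0.014,0]]]'; python3 - <<'E'
from h import *
m=camera_model('wrist');p,d=get_image('wrist');cv2.imwrite('pics/w2.png',p[:,:,::-1])
print(get_obs()['contact_force'],get_obs()['tool_pos'])
p,d=get_image('scene');crop(p,300,130,400,205,8,'pics/s2.png')
E
```

```text
t: 4.12
tool_pos: [0.4972, 0.2193, 0.0708]
tool_rot: [0.978, 1.341, -0.979]
contact_force: [-1.4, -0.2, 0.5]
opening: -0.0002
[-0.44221514 -0.11107623  1.77462193] [0.49735153 0.21927981 0.07105215]
```

View pics/s2.png

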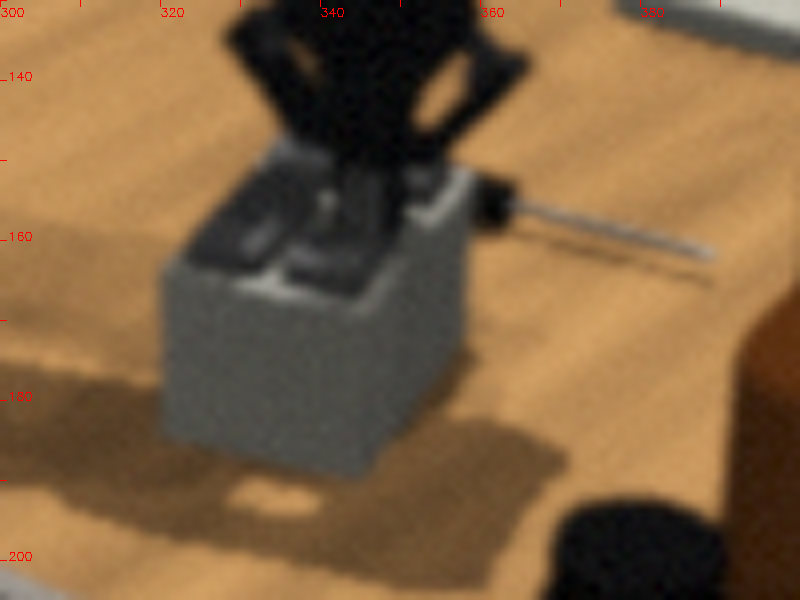

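View pics/w2.png

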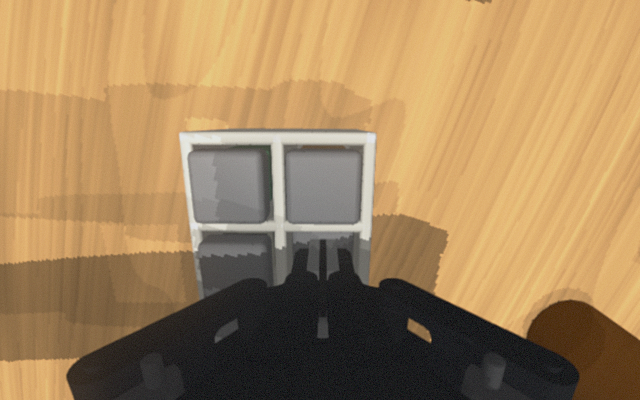

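Cell e is the empty one: the cap is 21 mm down with about 1 N, and the fingers are centred in it at (322,245) px. Next I'll go to the stand.

```bash
python3 -m crank '[[[0,0,0.04,0],[0,0,0.08,0],[0,-0.02,0.115,-3],[-0.005,-0.05,0.135,-7],[-0.010,-0.085,0.155,-13.2]]]'; python3 -m crank '[[[-0.003,-0.04,0.01,0],[-0.006,-0.08,0.02,0],[-0.009,-0.12,0.025,0],[-0.012,-0.16,0.025,0],[-0.014,-0.2,0.025,0]]]' 1; python3 -m crank '[[[-0.002,-0.04,0,0],[-0.003,-0.08,0,0],[-0.003,-0.11,0,0],[-0.003,-0.115,0,0],[-0.003,-0.115,0,0]]]'; python3 - <<'E'
from h import *
m=camera_model('wrist');p,d=get_image('wrist');np.savez('pics/w3.npz',p=p,d=d,xyz=m['xyz'],att=m['attitude'])
cv2.imwrite('pics/w3.png',p[:,:,::-1]);print(m['xyz'],m['attitude'],get_obs()['tool_pos'])
E
```

```text
t: 4.63
tool_pos: [0.4882, 0.1343, 0.2293]
tool_rot: [1.154, 1.242, -1.149]
contact_force: [0.7, -0.5, -0.9]
opening: 0.0002
t: 5.05
tool_pos: [0.4733, -0.0676, 0.2525]
tool_rot: [1.151, 1.243, -1.15]
contact_force: [1.1, -0.7, 0.7]
opening: 0.0603
t: 5.47
tool_pos: [0.4703, -0.1824, 0.2513]
tool_rot: [1.154, 1.244, -1.154]
contact_force: [-0.3, -0.2, -0.7]
opening: 0.0854
[ 0.46532432 -0.11424424  0.39286142] [2.86829986 0.10685295 0.01403631] [ 0.47044965 -0.1809933   0.25127174]
```

View pics/w3.png

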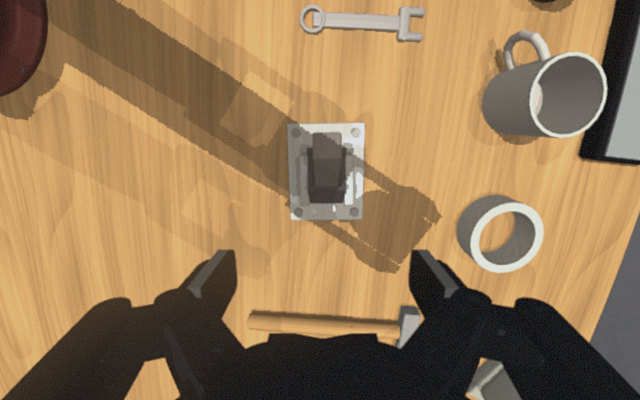

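```bash
python3 - <<'E'
from h import *
z=np.load('pics/w3.npz');p=np.clip(z['p'].astype(float)*1.8,0,255).astype(np.uint8)
crop(p,280,115,375,228,6,'pics/w3c.png')
E
```

```text
(no output)
```

View pics/w3c.png

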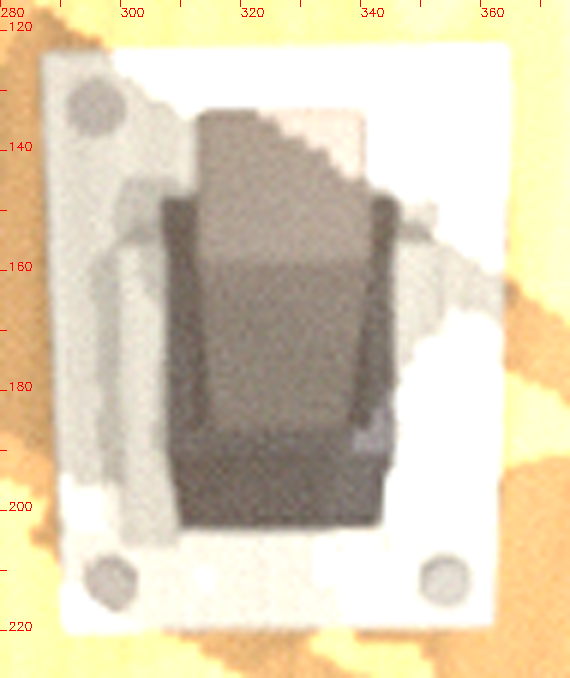

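```bash
python3 - <<'E'
from h import *
from scipy.optimize import least_squares
mt=camera_model('top')
z=np.load('pics/w3.npz');mw=camera_model('wrist');mw['xyz']=z['xyz'];mw['attitude']=z['att']
f=lambda u0,v0,s,pts:np.array([(u0+(x+.5)/s-.5,v0+(y+.5)/s-.5) for x,y in pts])
tp=f(355,215,9,[(176,238),(273,232),(283,333),(187,338)])   # left=+y; order: (+n,+x),( -n,+x),(-n,-x),(+n,-x)
wp=f(280,115,6,[(366,108),(370,258),(203,262),(197,108)])
def cor(q):
    b=np.array([-np.sin(q[3]),np.cos(q[3]),0]); L=q[4]
    ax=np.sin(L)*b+np.cos(L)*np.array([0,0,1]); n=np.cos(L)*b-np.sin(L)*np.array([0,0,1]); y=np.array([b[1],-b[0],0])
    T=np.array(q[:3]); h=.013
    return np.array([T+h*n+h*y,T-h*n+h*y,T-h*n-h*y,T+h*n-h*y]),ax
for nm,wt,ww in(('top',1,0),('wrist',0,1),('both',1,1)):
    res=lambda q:np.r_[wt*(proj(mt,cor(q)[0])-tp).ravel(),ww*(proj(mw,cor(q)[0])-wp).ravel(),(q[2]-.1325)*300,(q[4]-.5)*20,(q[3]-.08)*20]
    s=least_squares(res,[.47,-.15,.132,.08,.5]);print(nm,s.x.round(4),'axis',cor(s.x)[1].round(3),s.fun.round(1))
q=s.x;ax=cor(q)[1];print('grasp22',(q[:3]-.022*ax).round(4))
# stand base from wrist
bp=f(280,115,6,[(38,50),(512,40),(494,626),(62,633)]);W=np.array([w_plane(mw,u,v,.012) for u,v in bp]);e=np.roll(W,-1,0)-W
print(W.mean(0),np.linalg.norm(e,axis=1),np.degrees(np.arctan2(e[:,1],e[:,0])))
d=z['d']
for v in range(136,190,6): print(v,[w_depth(mw,u,v,d[v,u]).round(3).tolist() for u in (320,334)])
E
```

```text
top [ 0.4693 -0.1344  0.1324  0.0675  0.5006] axis [-0.032  0.479  0.877] [-0.   0.  -0.  -0.5  0.1 -0.  -0.   0.5 -0.   0.  -0.   0.  -0.   0.
 -0.   0.  -0.   0.  -0.2]
wrist [ 0.4706 -0.1329  0.1296  0.0908  0.5382] axis [-0.046  0.51   0.859] [-0.  -0.  -0.  -0.  -0.  -0.  -0.   0.   0.5 -0.8  0.8  0.7 -1.1  0.5
 -0.2 -0.4 -0.9  0.8  0.2]
both [ 0.4704 -0.1331  0.1298  0.086   0.5367] axis [-0.044  0.509  0.859] [-0.7 -0.3 -1.  -1.  -0.7 -0.6 -0.6  0.1  0.4 -0.5  0.5  1.1 -1.3  0.7
 -0.3 -0.2 -0.8  0.7  0.1]
grasp22 [ 0.4714 -0.1443  0.1109]
[ 0.47413814 -0.17725215  0.012     ] [0.09981431 0.12977517 0.09919432 0.12941007] [   5.45228902  -85.41458355 -174.75404295   94.85777828]
136 [[0.464, -0.126, 0.125], [0.476, -0.125, 0.127]]
142 [[0.464, -0.131, 0.13], [0.477, -0.13, 0.13]]
148 [[0.465, -0.114, 0.393], [0.477, -0.135, 0.131]]
154 [[0.465, -0.141, 0.133], [0.477, -0.14, 0.135]]
160 [[0.465, -0.146, 0.13], [0.478, -0.145, 0.131]]
166 [[0.466, -0.154, 0.118], [0.479, -0.153, 0.118]]
172 [[0.466, -0.162, 0.102], [0.48, -0.161, 0.102]]
178 [[0.467, -0.171, 0.086], [0.482, -0.17, 0.087]]
184 [[0.467, -0.182, 0.067], [0.483, -0.18, 0.066]]
```

```bash
python3 -m crank '[[[0,0.0365,-0.035,0.5],[0.0005,0.0365,-0.07,0.5],[0.0005,0.0365,-0.105,0.5],[0.0005,0.0365,-0.14,0.5],[0.0005,0.0365,-0.158,0.5]]]'; python3 -m crank '[[[0,0,0,0],[0,0,0,0],[0,0,0,0],[0,0,0,0],[0,0,0,0]]]' 0 25; python3 -m crank '[[[0,0,0,0],[0,0,0,0],[0,0,0,0],[0,0,0,0]]]';python3 - <<'E'
from h import *
m=camera_model('wrist');p,d=get_image('wrist')
cv2.imwrite('pics/w4.png',p[:,:,::-1]);print(get_obs())
p,d=get_image('scene');crop(p,210,170,300,250,8,'pics/s4.png')
E
```

```text
t: 5.93
tool_pos: [0.4686, -0.1408, 0.0887]
tool_rot: [1.142, 1.257, -1.145]
contact_force: [-0.2, 0.4, -0.4]
opening: 0.0857
t: 6.35
tool_pos: [0.4725, -0.1447, 0.0957]
tool_rot: [1.145, 1.245, -1.143]
contact_force: [-1.6, 0.3, 5.1]
opening: 0.0253
t: 6.68
tool_pos: [0.4726, -0.1447, 0.0957]
tool_rot: [1.146, 1.246, -1.143]
contact_force: [-0.9, 0.6, 6.7]
opening: 0.026
{'t': 6.7333, 'q': array([-4.48130363e-01, -1.41413094e-01,  2.03621186e+00,  5.82556873e-04,
        1.24302607e+00, -5.35555799e-01]), 'dq': array([-0.00011059,  0.00085411,  0.00046928,  0.00082583, -0.00031804,
       -0.00122229]), 'effort': array([-7.78088216e-01, -2.46495831e+01, -3.10917234e+01, -2.18091449e-01,
       -3.31712728e-01,  2.54741020e-02]), 'tool_pos': array([ 0.47262009, -0.14471235,  0.09575524]), 'tool_rot': array([ 1.1454675 ,  1.24560971, -1.14272659]), 'contact_force': array([-1.22486813,  2.08550138,  7.00219889]), 'wrist_torque': array([0.17121864, 0.09373513, 0.08325564]), 'opening': 0.025357644952630647}
```

View pics/w4.png

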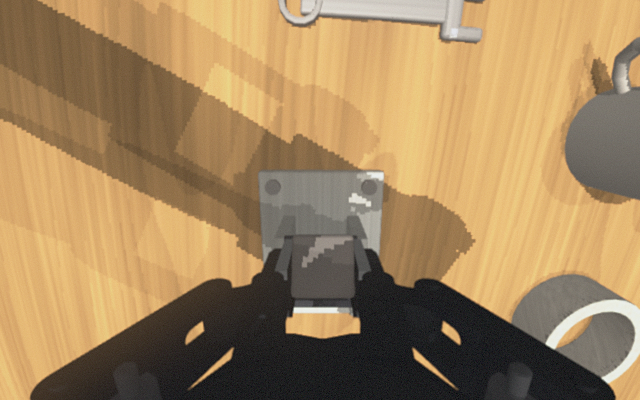

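View pics/s4.png

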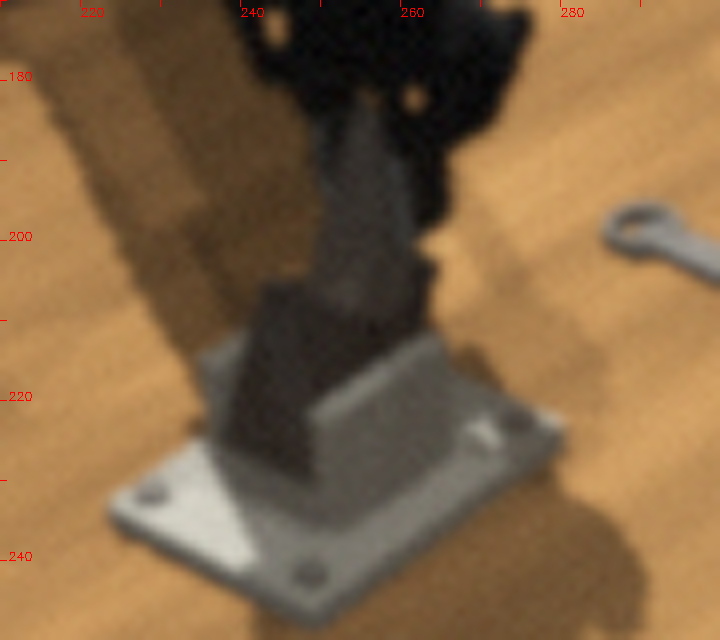

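The stone is gripped at an opening of 26 mm. The fingers straddle its top at (325,265) px in the wrist view. The 7 N upward comes from the pads swinging forward as they closed. Now I'll draw it out along its axis.

```bash
python3 -m crank '[[[0,0,0.003,0],[-0.0005,0.005,0.012,0],[-0.001,0.010,0.021,0],[-0.0013,0.015,0.031,0],[-0.0015,0.019,0.038,0]]]';python3 -m crank '[[[0,0,0,0],[0,0,0,0]]]'; python3 - <<'E'
from h import *
print(get_obs()['contact_force'],get_obs()['wrist_torque'])
p,d=get_image('scene');crop(p,210,160,300,250,7,'pics/s5.png')
p,d=get_image('top');np.savez('pics/t5.npz',p=p,d=d);crop(p,355,205,435,280,9,'pics/t5.png')
E
```

```text
t: 7.2
tool_pos: [0.4698, -0.1245, 0.1328]
tool_rot: [1.145, 1.249, -1.144]
contact_force: [0.1, -1.5, -1.8]
opening: 0.0258
t: 7.37
tool_pos: [0.47, -0.1248, 0.1321]
tool_rot: [1.144, 1.248, -1.143]
contact_force: [0.6, -1.3, -0.7]
opening: 0.0257
[ 0.58690151 -1.32551671 -0.70713286] [-0.27928383 -0.08828706 -0.03571421]
```

View pics/s5.png

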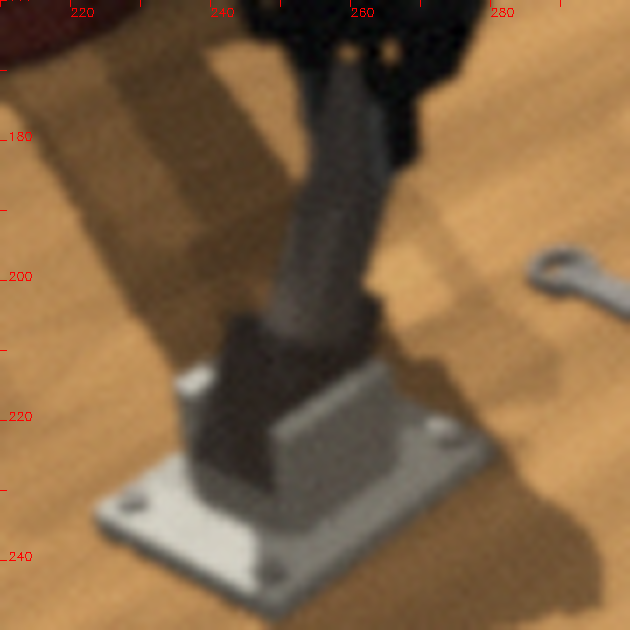

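View pics/t5.png

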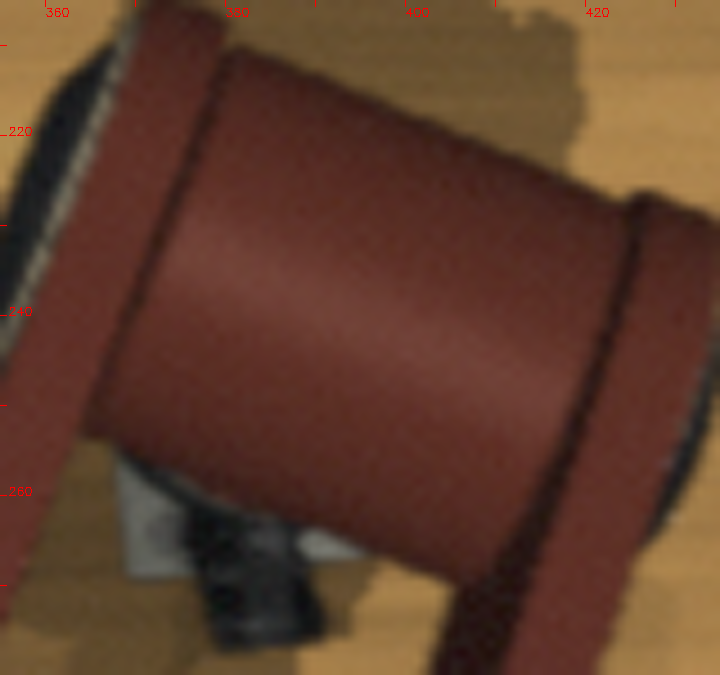

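```bash
python3 -m crank '[[[0.0005,-0.005,0.003,0],[0.001,-0.010,0.006,0],[0.0015,-0.015,0.009,0],[0.002,-0.0205,0.0115,0],[0.002,-0.0205,0.0115,0]]]'; python3 - <<'E'
from h import *
print(get_obs()['contact_force'],get_obs()['wrist_torque'])
p,d=get_image('scene');crop(p,210,160,300,250,7,'pics/s6.png')
E
```

```text
t: 7.88
tool_pos: [0.4712, -0.1464, 0.1427]
tool_rot: [1.146, 1.25, -1.146]
contact_force: [-1.6, 2.9, -2.0]
opening: 0.0258
[-1.57427129  2.85772404 -2.04277403] [ 0.50448604  0.30251078 -0.04967102]
```

View pics/s6.png

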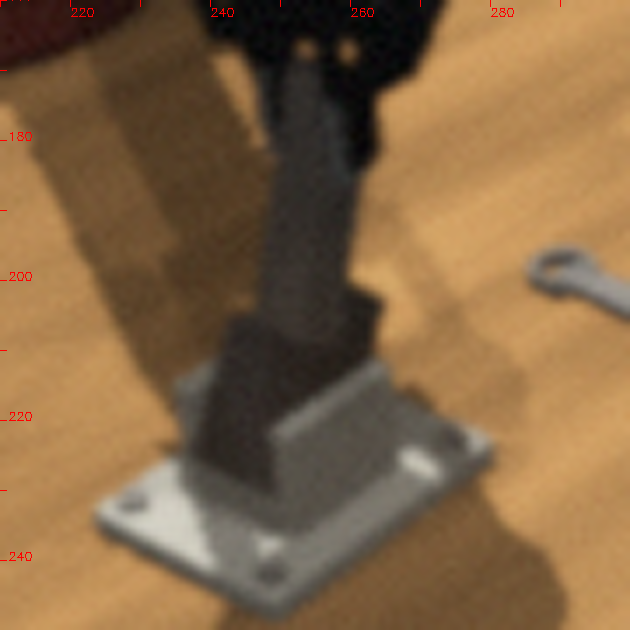

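The stone is turning upright in the pads: its lower body is at about (253,195) px and leans less. Forces are small, so I'll carry on.

```bash
python3 -m crank '[[[0.0005,-0.005,0.002,0],[0.001,-0.010,0.0033,0],[0.0013,-0.016,0.0045,0],[0.0017,-0.0215,0.0055,0],[0.0017,-0.0215,0.0055,0]]]'; python3 - <<'E'
from h import *
print(get_obs()['contact_force'],get_obs()['wrist_torque'])
p,d=get_image('scene');crop(p,210,160,300,250,7,'pics/s7.png')
E
```

```text
t: 8.35
tool_pos: [0.4735, -0.1684, 0.1488]
tool_rot: [1.145, 1.248, -1.145]
contact_force: [-1.2, 2.5, -1.9]
opening: 0.0253
[-1.16537514  2.49439751 -1.87421984] [ 0.41764324  0.26981666 -0.02678307]
```

View pics/s7.png

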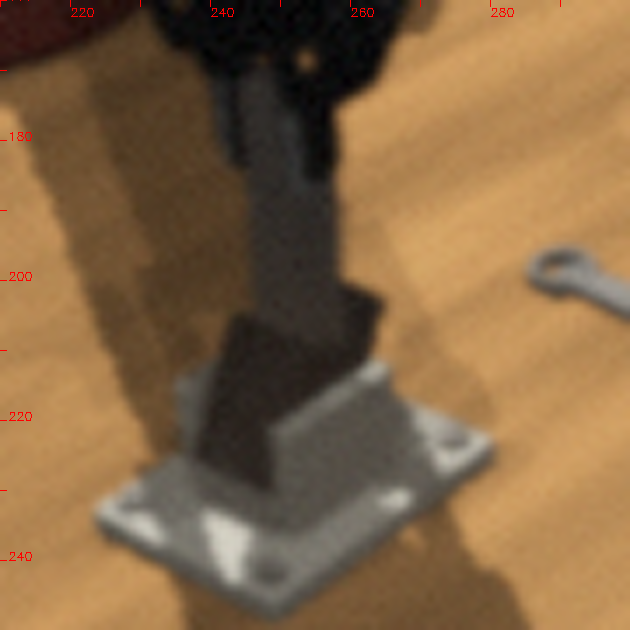

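```bash
python3 -m crank '[[[0,0.001,0.012,0],[0,0.002,0.03,0],[0,0.002,0.05,0],[0,0.002,0.07,0],[0,0.002,0.08,0]]]';python3 -m crank '[[[0,0,0,0],[0,0,0,0]]]'; python3 - <<'E'
from h import *
o=get_obs();print(o['contact_force'],o['wrist_torque'],o['tool_pos'],o['opening'])
m=camera_model('scene');p,d=get_image('scene');np.savez('pics/s8.npz',p=p,d=d);p2=np.clip(p.astype(float)*1.5,0,255).astype(np.uint8);crop(p2,215,130,290,230,7,'pics/s8.png')
g=o['tool_pos'];
for dx,dy in((0.013,-.013),(.013,.013),(-.013,-.013)):
  print(proj(m,[[g[0]+dx,g[1]+dy,g[2]+.04],[g[0]+dx,g[1]+dy,g[2]-.08]]).round(1))
E
```

```text
t: 8.82
tool_pos: [0.475, -0.1664, 0.233]
tool_rot: [1.144, 1.241, -1.142]
contact_force: [0.1, -0.6, -2.2]
opening: 0.0257
t: 8.98
tool_pos: [0.4738, -0.1656, 0.2292]
tool_rot: [1.144, 1.246, -1.144]
contact_force: [-0.6, 0.6, -2.9]
opening: 0.0259
[-0.58538798  0.58945588 -2.88670808] [ 0.02319518  0.04289591 -0.00935316] [ 0.47383109 -0.16557791  0.22924874] 0.025912620816998803
[[245.6 146.2]
 [250.2 187.4]]
[[253.5 142.7]
 [257.6 183.5]]
[[238.7 143.2]
 [243.7 184.1]]
```

View pics/s8.png

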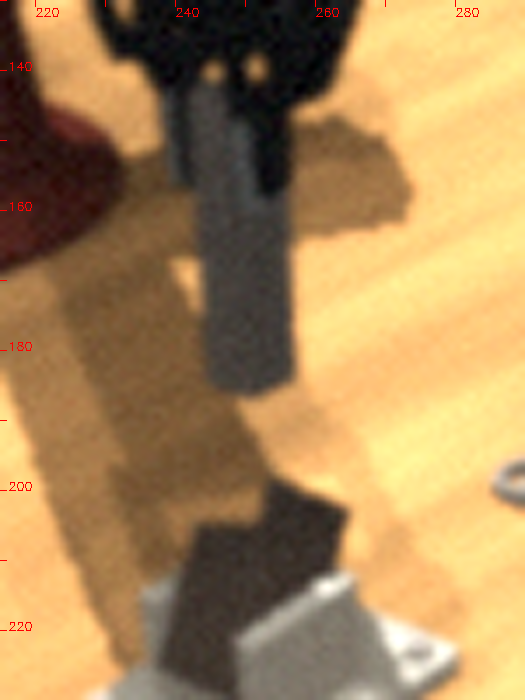

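```bash
python3 - <<'E'
from h import *
m=camera_model('scene');z=np.load('pics/s8.npz');d=z['d']
for v in range(158,186,3):
    print(v,[ (w_depth(m,u,v,d[v,u])*1000).round().astype(int).tolist() for u in range(242,259,2)])
P=np.array([w_depth(m,u,v,d[v,u]) for v in range(156,190) for u in range(240,262)])
k=(P[:,0]>.44)&(P[:,0]<.51)&(P[:,1]>-.2)&(P[:,1]<-.13);P=P[k];print(len(P))
from scipy.optimize import least_squares
# fit two-face: x' face and y' face. lean about x' axis: axis dir=(0,sinL,cosL) in yaw frame
y=np.radians(5)
X=np.array([np.cos(y),np.sin(y),0]);Yh=np.array([-np.sin(y),np.cos(y),0])
def dist(q):
    L=q[2]; n=np.cos(L)*Yh-np.sin(L)*np.array([0,0,1])
    g=np.array([.4738,-.1656,.248])
    a=(P-g)@X-q[0]-.013; b=-((P-g)@n)+q[1]-.013
    return np.maximum(a,b)
s=least_squares(dist,[0,0,0],loss='soft_l1',f_scale=.002);print(s.x,np.degrees(s.x[2]),np.std(s.fun))
J=s.jac;print('sd',np.sqrt(np.diag(np.linalg.inv(J.T@J)))*np.std(s.fun))
E
```

```text
158 [[464, -176, 228], [470, -175, 229], [474, -172, 229], [488, -176, 236], [492, -173, 236], [499, -172, 238], [490, -159, 230], [152, 124, -1], [158, 129, -1]]
161 [[131, 75, 0], [469, -175, 220], [475, -173, 221], [484, -174, 225], [484, -168, 222], [485, -162, 220], [483, -154, 217], [173, 106, 1], [177, 112, 0]]
164 [[147, 61, -2], [469, -176, 212], [475, -174, 213], [484, -175, 216], [487, -171, 216], [487, -165, 214], [484, -156, 209], [191, 90, 2], [191, 99, -1]]
167 [[170, 42, 2], [467, -176, 202], [476, -176, 205], [481, -174, 206], [485, -171, 207], [483, -162, 202], [487, -159, 202], [485, -151, 198], [211, 81, 1]]
170 [[182, 32, -1], [467, -177, 193], [475, -176, 196], [479, -173, 197], [486, -172, 199], [486, -166, 196], [486, -159, 193], [484, -151, 189], [228, 65, 2]]
173 [[203, 14, 2], [466, -177, 185], [474, -177, 188], [484, -178, 192], [486, -173, 190], [488, -169, 189], [484, -159, 183], [486, -154, 182], [243, 52, 1]]
176 [[219, 0, 3], [465, -177, 175], [475, -179, 180], [480, -176, 180], [487, -175, 182], [485, -167, 178], [484, -160, 175], [483, -152, 171], [257, 39, 0]]
179 [[233, -12, 1], [464, -178, 166], [471, -177, 168], [482, -179, 173], [483, -173, 171], [486, -169, 170], [484, -161, 166], [485, -155, 164], [272, 26, -1]]
182 [[249, -25, 2], [465, -180, 158], [471, -178, 160], [481, -179, 164], [487, -177, 165], [486, -170, 162], [485, -163, 158], [481, -153, 152], [290, 10, 2]]
185 [[264, -37, 2], [263, -29, -2], [471, -179, 151], [480, -180, 155], [485, -177, 156], [489, -173, 155], [289, -8, -2], [297, -6, 0], [300, 0, -1]]
405
[-0.0008288   0.00590292  0.06337577] 3.631164271436315 0.0025154408859022447
sd [0.00022855 0.00050834 0.00855748]
```

The stone is free of the socket and nearly upright. The depth fit gives about 3.6° of lean, top towards +y, and the foot is at about (250,186) px. That fits a 36 mm cell. Now I'll carry it to the box.

```bash
python3 -m crank '[[[0.001,0.010,0,1],[0.002,0.025,0,2],[0.003,0.045,0,3],[0.004,0.07,0,4],[0.006,0.095,0,5]]]' - 35; python3 -m crank '[[[0.001,0.025,0,1],[0.003,0.05,0,2],[0.004,0.075,0,3],[0.006,0.1,0,4],[0.008,0.125,0,5]]]'; python3 -m crank '[[[0.002,0.025,0,0.5],[0.004,0.05,0,1],[0.006,0.075,0,1.5],[0.007,0.1,0,2],[0.008,0.12,0,2.7]]]'; python3 -m crank '[[[0.001,0.020,0,0],[0.001,0.034,0,0],[0.001,0.042,0,0],[0.001,0.042,0,0],[0.001,0.042,0,0]]]'; python3 - <<'E'
from h import *
o=get_obs();print(o['contact_force'],o['wrist_torque'],o['tool_pos'],o['opening'])
m=camera_model('scene');p,d=get_image('scene');np.savez('pics/s9.npz',p=p,d=d);p2=np.clip(p.astype(float)*1.4,0,255).astype(np.uint8);crop(p2,295,90,405,200,6,'pics/s9.png')
m=camera_model('wrist');p,d=get_image('wrist');np.savez('pics/w9.npz',p=p,d=d,xyz=m['xyz'],att=m['attitude']);cv2.imwrite('pics/w9.png',p[:,:,::-1])
E
```

```text
t: 9.45
tool_pos: [0.4784, -0.0686, 0.2265]
tool_rot: [1.079, 1.29, -1.08]
contact_force: [0.6, -0.1, -1.5]
opening: 0.0255
t: 9.87
tool_pos: [0.4862, 0.0567, 0.2266]
tool_rot: [1.012, 1.325, -1.014]
contact_force: [0.2, -0.3, -2.3]
opening: 0.0254
t: 10.28
tool_pos: [0.494, 0.177, 0.2265]
tool_rot: [0.976, 1.343, -0.979]
contact_force: [0.2, -0.2, -2.4]
opening: 0.0252
t: 10.7
tool_pos: [0.4957, 0.2168, 0.2273]
tool_rot: [0.976, 1.341, -0.979]
contact_force: [1.0, -0.5, -2.4]
opening: 0.0256
[ 1.00546122 -0.541214   -2.38846161] [-0.06818326  0.00171678  0.05863666] [0.49565482 0.21678065 0.22725333] 0.025597359327967504
```

View pics/s9.png

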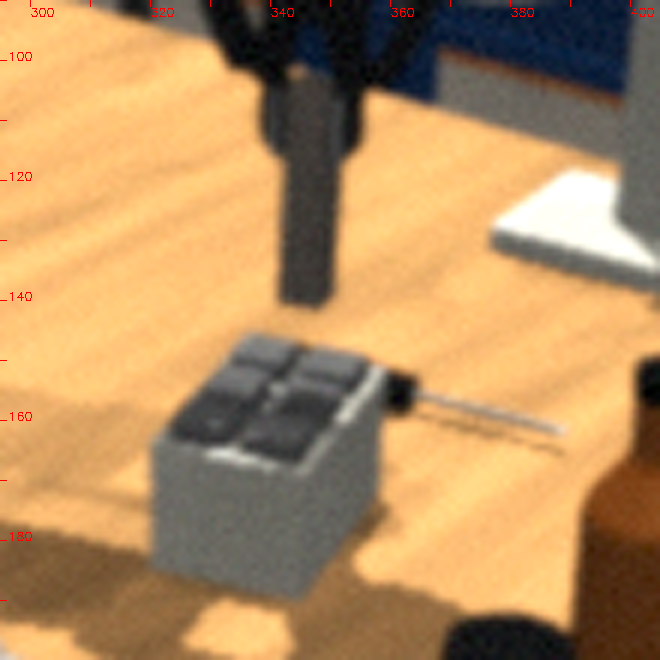

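View pics/w9.png

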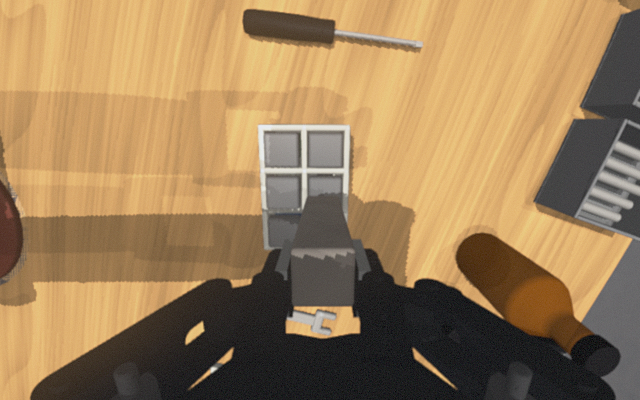

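```bash
python3 - <<'E'
from h import *
from scipy.optimize import least_squares
m=camera_model('scene');z=np.load('pics/s9.npz');d=z['d']
g=np.array([.4957,.2168,.246]);y=np.radians(17.7)
X=np.array([np.cos(y),np.sin(y),0]);Yh=np.array([-np.sin(y),np.cos(y),0])
P=np.array([w_depth(m,u,v,d[v,u]) for v in range(119,142) for u in range(335,356)])
k=(np.linalg.norm(P[:,:2]-g[:2],axis=1)<.04);P=P[k]
def dist(q):
    L=q[2]; n=np.cos(L)*Yh-np.sin(L)*np.array([0,0,1])
    a=(P-g)@X-q[0]-.013; b=-((P-g)@n)+q[1]-.013
    return np.maximum(a,b)
s=least_squares(dist,[0,0,0],loss='soft_l1',f_scale=.002);print(len(P),s.x,np.degrees(s.x[2]),np.std(s.fun))
J=s.jac;print('sd',np.sqrt(np.diag(np.linalg.inv(J.T@J)))*np.std(s.fun))
L=s.x[2];n=np.cos(L)*Yh-np.sin(L)*np.array([0,0,1]);ax=np.sin(L)*Yh+np.cos(L)*np.array([0,0,1])
c=g+s.x[0]*X+s.x[1]*n
print('lowest z',P[:,2].min())
for L0 in (.08,.098): print('at',L0,'below grip:',(c-L0*ax).round(4),' rel TCP x,y in box axes',((c-L0*ax-g)@X).round(4),((c-L0*ax-g)@Yh).round(4))
h=.013
for LL in(0,.06,.1):
  n=np.cos(LL)*Yh-np.sin(LL)*np.array([0,0,1]);ax=np.sin(LL)*Yh+np.cos(LL)*np.array([0,0,1])
  cc=g+.0035*n
  f=cc-.098*ax; t=cc-.03*ax
  print(LL,proj(m,[f+h*X-h*n,f-h*X-h*n,f+h*X+h*n,t+h*X-h*n,t-h*X-h*n,t+h*X+h*n]).round(1).tolist())
# wrist: foot corners of stone +y face
E
```

```text
219 [-0.00231792  0.00747568  0.08283578] 4.746140609079074 0.002139447523959803
sd [0.00031269 0.00071491 0.01113057]
lowest z 0.14742171608244425
at 0.08 below grip: [0.4932 0.2169 0.1657]  rel TCP x,y in box axes -0.0023 0.0008
at 0.098 below grip: [0.4937 0.2155 0.1477]  rel TCP x,y in box axes -0.0023 -0.0007
0 [[348.4, 141.1], [340.8, 139.8], [351.2, 137.9], [349.1, 121.2], [341.3, 119.9], [351.9, 118.1]]
0.06 [[347.8, 141.7], [340.1, 140.3], [350.6, 138.8], [348.9, 121.2], [341.1, 119.9], [351.7, 118.6]]
0.1 [[347.4, 142.0], [339.7, 140.6], [350.1, 139.4], [348.8, 121.2], [340.9, 119.9], [351.6, 118.9]]
```

```bash
python3 - <<'E'
from h import *
z=np.load('pics/w9.npz');p=np.clip(z['p'].astype(float)*1.4,0,255).astype(np.uint8)
crop(p,250,115,375,260,5,'pics/w9c.png')
E
```

```text
(no output)
```

View pics/w9c.png

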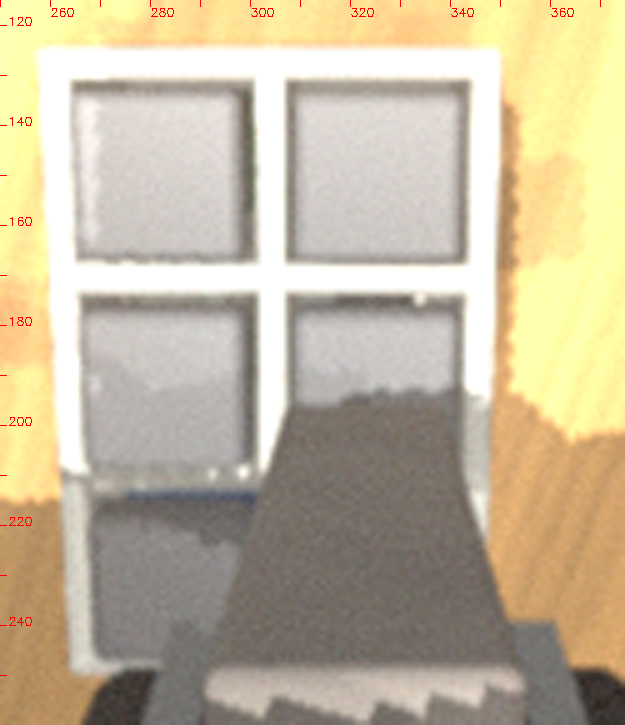

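```bash
python3 - <<'E'
from h import *
z=np.load('pics/w9.npz');m=camera_model('wrist');m['xyz']=z['xyz'];m['attitude']=z['att']
g=lambda x,y:(250+(x+.5)/5-.5,115+(y+.5)/5-.5)
L=w_plane(m,*g(40,47),.08);Rr=w_plane(m,*g(500,47),.08);C=w_plane(m,*g(272,278),.08)
yaw=np.arctan2(*(Rr-L)[[1,0]]);print(np.linalg.norm(L-Rr),np.degrees(yaw))
a=np.radians(17.6);X=np.array([np.cos(a),np.sin(a)]);Y=np.array([-X[1],X[0]])
c=np.mean([L[:2]+.045*X-.066*Y,Rr[:2]-.045*X-.066*Y,C[:2]-.021*Y],0);e=c+.021*X
print([L[:2]+.045*X-.066*Y,Rr[:2]-.045*X-.066*Y,C[:2]-.021*Y],'e',e)
for zf in(.147,.15):
  f1=w_plane(m,*g(288,405),zf)[:2];f2=w_plane(m,*g(460,396),zf)[:2]
  foot=(f1+f2)/2-.013*Y
  print(np.linalg.norm(f1-f2),'foot',foot,'rel e',(foot-e)@X,(foot-e)@Y)
E
```

```text
0.08844496027729654 17.57626972250732
[array([0.47874431, 0.21240819]), array([0.47727313, 0.21190307]), array([0.47776314, 0.2123001 ])] e [0.49794387 0.21855356]
0.027006188241731705 foot [0.4970763  0.21768097] rel e -0.0010908012176333842 -0.0005694162143843535
0.026641379141918047 foot [0.49683747 0.21837682] rel e -0.0011080467558914659 0.00016607810029595324
```

The wrist view puts the foot's edge at (307–342,195) px, within about 1 mm of the cell e centre. I'll lower it now.

```bash
python3 -m crank '[[[0.0013,-0.0006,-0.015,0],[0.0013,-0.0006,-0.03,0],[0.0013,-0.0006,-0.045,0],[0.0013,-0.0006,-0.052,0],[0.0013,-0.0006,-0.058,0]]]';python3 -m crank '[[[0,0,-0.006,0],[0,0,-0.012,0],[0,0,-0.018,0],[0,0,-0.024,0],[0,0,-0.03,0]]]'; python3 -m crank '[[[0,0,-0.006,0],[0,0,-0.012,0],[0,0,-0.018,0],[0,0,-0.024,0],[0,0,-0.026,0]]]'
```

```text
t: 11.22
tool_pos: [0.4972, 0.2153, 0.1692]
tool_rot: [0.978, 1.34, -0.981]
contact_force: [0.9, 0.5, -1.4]
opening: 0.0258
t: 11.63
tool_pos: [0.4981, 0.2163, 0.1403]
tool_rot: [0.979, 1.339, -0.978]
contact_force: [0.7, 0.2, -1.3]
opening: 0.0256
t: 12.05
tool_pos: [0.497, 0.2161, 0.113]
tool_rot: [0.978, 1.341, -0.98]
contact_force: [0.3, -0.1, -1.3]
opening: 0.0256
```

```bash
python3 -m crank '[[[0,0,-0.003,0],[0,0,-0.006,0],[0,0,-0.008,0],[0,0,-0.008,0]]]'; python3 -m crank '[[[0,0,-0.002,0],[0,0,-0.002,0],[0,0,-0.002,0]]]'; python3 - <<'E'
from h import *
m=camera_model('scene');p,d=get_image('scene');np.savez('pics/s10.npz',p=p,d=d);p2=np.clip(p.astype(float)*1.4,0,255).astype(np.uint8);crop(p2,300,110,390,200,7,'pics/s10.png')
E
```

```text
t: 12.38
tool_pos: [0.4975, 0.2162, 0.1061]
tool_rot: [0.978, 1.34, -0.979]
contact_force: [-0.5, 0.1, -1.2]
opening: 0.0256
t: 12.63
tool_pos: [0.4979, 0.2163, 0.1055]
tool_rot: [0.979, 1.34, -0.978]
contact_force: [-3.2, -1.5, 5.8]
opening: 0.0255
```

View pics/s10.png

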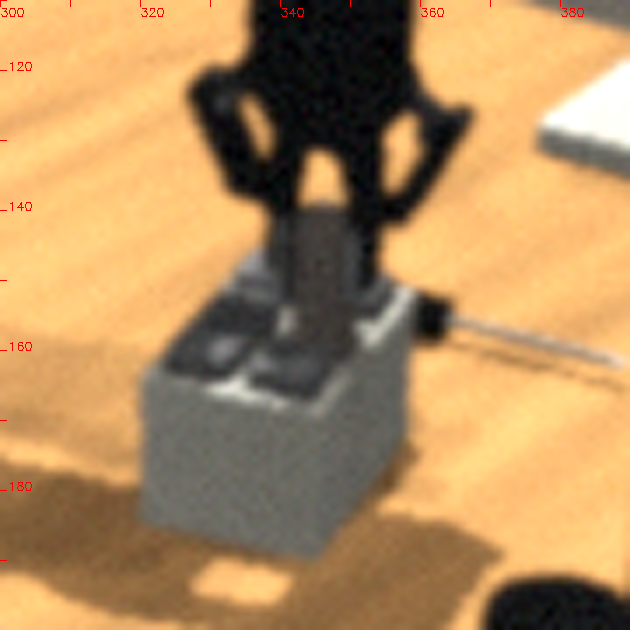

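The stone is in cell e, standing at (346,145) px, and the 7 N reaction at the expected depth means it is on the bottom. I'll ease off and let go.

```bash
python3 -m crank '[[[0,0,0.0015,0],[0,0,0.0015,0]]]'; python3 -m crank '[[[0,0,0,0],[0,0,0,0],[0,0,0,0],[0,0,0,0],[0,0,0,0]]]' 0.6; python3 - <<'E'
from h import *
print(get_obs()['contact_force'])
p,d=get_image('wrist');cv2.imwrite('pics/w11.png',p[:,:,::-1])
E
```

```text
t: 12.85
tool_pos: [0.4979, 0.2163, 0.106]
tool_rot: [0.979, 1.339, -0.978]
contact_force: [-0.5, 0.2, -1.5]
opening: 0.0255
t: 13.27
tool_pos: [0.4977, 0.2162, 0.1058]
tool_rot: [0.979, 1.34, -0.979]
contact_force: [-0.0, 0.1, -0.2]
opening: 0.0512
[-0.04960932  0.10101932 -0.16134482]
```

View pics/w11.png

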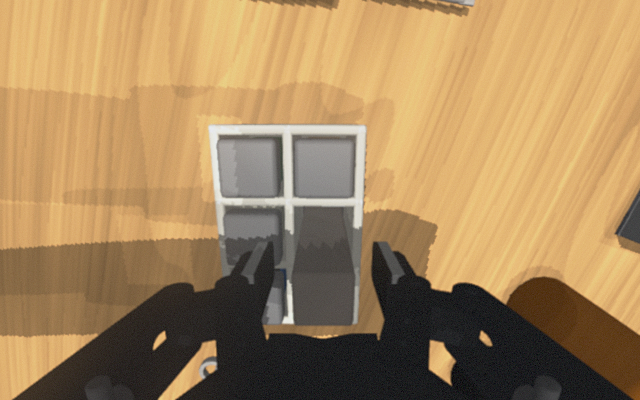

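The fingers at (260,265) and (388,265) px are clear of the stone on both sides. I'll lift straight up and check.

```bash
python3 -m crank '[[[0,0,0.015,0],[0,0,0.04,0],[0,0,0.07,0],[0,0,0.1,0],[0,0,0.13,0]]]'; python3 -m crank '[[[-0.03,0.02,0.02,0],[-0.06,0.05,0.03,0],[-0.09,0.08,0.03,0],[-0.11,0.11,0.03,0],[-0.13,0.14,0.03,0]]]'; python3 -m crank '[[[-0.02,0.03,0,0],[-0.04,0.06,0,0],[-0.04,0.06,0,0],[-0.04,0.06,0,0],[-0.04,0.06,0,0]]]';python3 - <<'E'
from h import *
from scipy.optimize import least_squares
print(get_obs()['contact_force'],get_obs()['tool_pos'])
m=camera_model('scene');p,d=get_image('scene');cv2.imwrite('pics/s12f.png',p[:,:,::-1]);np.savez('pics/s12.npz',p=p,d=d);p2=np.clip(p.astype(float)*1.4,0,255).astype(np.uint8);crop(p2,300,110,390,200,7,'pics/s12.png')
mt=camera_model('top');p,dt=get_image('top');cv2.imwrite('pics/t12.png',p[:,:,::-1])
for v in (226,230,234,238,242,246,250): print(v,[w_depth(mt,u,v,dt[v,u])[2].round(3) for u in range(218,240,2)])
E
```

```text
t: 13.73
tool_pos: [0.4973, 0.2161, 0.237]
tool_rot: [0.978, 1.34, -0.979]
contact_force: [0.7, -0.9, 0.0]
opening: 0.0514
t: 14.15
tool_pos: [0.3662, 0.3575, 0.2667]
tool_rot: [0.98, 1.339, -0.977]
contact_force: [0.3, -0.2, 0.3]
opening: 0.0515
t: 14.57
tool_pos: [0.3277, 0.416, 0.2657]
tool_rot: [0.978, 1.339, -0.979]
contact_force: [0.9, -0.2, 0.3]
opening: 0.0513
[ 0.90734702 -0.23946315  0.31723391] [0.32766453 0.41601943 0.26565331]
226 [np.float64(-0.001), np.float64(0.004), np.float64(0.003), np.float64(0.003), np.float64(0.002), np.float64(0.002), np.float64(0.0), np.float64(0.001), np.float64(0.082), np.float64(0.082), np.float64(0.083)]
230 [np.float64(-0.001), np.float64(-0.001), np.float64(0.081), np.float64(0.083), np.float64(0.149), np.float64(0.136), np.float64(0.076), np.float64(0.063), np.float64(0.083), np.float64(1.212), np.float64(0.094)]
234 [np.float64(0.144), np.float64(0.143), np.float64(0.142), np.float64(0.146), np.float64(0.143), np.float64(0.147), np.float64(0.127), np.float64(0.101), np.float64(0.073), np.float64(0.079), np.float64(0.093)]
238 [np.float64(0.146), np.float64(0.145), np.float64(0.145), np.float64(0.144), np.float64(0.145), np.float64(0.145), np.float64(0.141), np.float64(0.121), np.float64(0.09), np.float64(0.061), np.float64(0.081)]
242 [np.float64(0.063), np.float64(0.142), np.float64(0.142), np.float64(0.14), np.float64(0.137), np.float64(0.126), np.float64(0.111), np.float64(0.098), np.float64(0.085), np.float64(0.068), np.float64(0.08)]
246 [np.float64(0.09), np.float64(0.078), np.float64(0.082), np.float64(0.06), np.float64(0.039), np.float64(0.02), np.float64(0.078), np.float64(0.082), np.float64(0.084), np.float64(0.083), np.float64(0.071)]
250 [np.float64(0.081), np.float64(0.084), np.float64(0.084), np.float64(0.082), np.float64(0.087), np.float64(0.093), np.float64(0.094), np.float64(0.094), np.float64(0.092), np.float64(0.091), np.float64(0.092)]
```

View pics/s12.png

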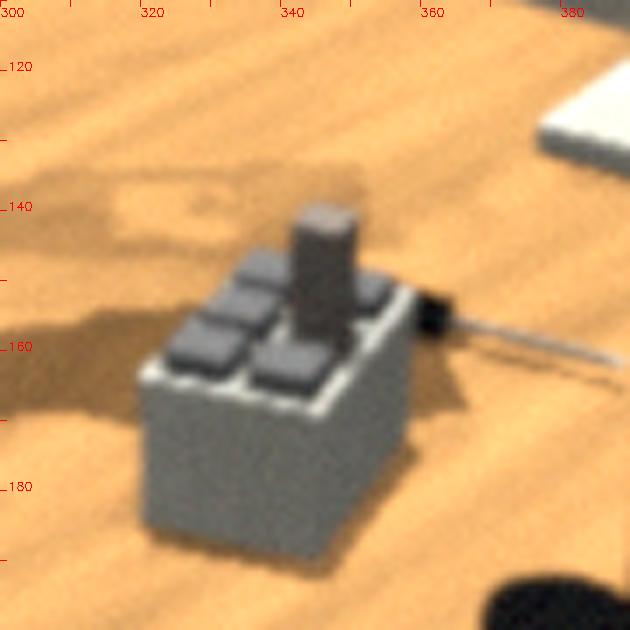

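View pics/t12.png

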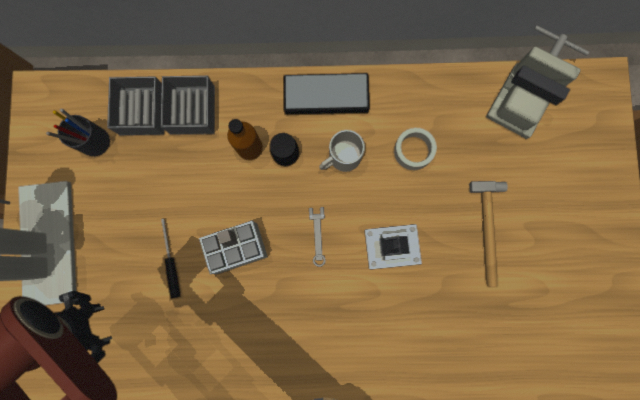

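```bash
python3 -c "
from station import *
print(get_obs()['t'],finish_job())"
```

```text
the job is handed in; nothing more can be done
14.6667 None
```

The honing stone is put away in the empty cell, released, and the job is handed in at 14.7 s of the 64 s allowed.

- **Finding the cell:** I pressed three caps with the closed fingers. Caps c and f stood firm, reaching about 8 N at 5 to 6 mm. Cap e gave way by 21 mm with only 1 to 2 N. I did not press a, b or d.
- **Moving the stone:** I gripped it across its sides and drew it along its axis. I then turned it upright in the pads against the socket mouth and lowered it into cell e. It met the bottom at the expected depth with about 7 N of reaction.
- **Last checks:** The stone stands in cell e with its top level at 142–147 mm; 144 mm is expected. The stand is empty, and the other five caps are back up. The other things on the bench look unmoved, and the gripper is well clear with no contact force.

**Off nominal, neither stopped the job:**
- The stone leaned 4 to 5° in the pads as it was lowered. It settled flat once released.
- There was about 7 N upward on the tool as the fingers closed, which I put down to the pads swinging forward on to the stone.

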